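Hold the lamp-house cover ready for its screws

ROBOT

A 6-joint arm with a two-finger parallel gripper is mounted at the origin on the work surface. World frame = base frame: x ahead of the robot, y to its left, z up, the work surface at z = 0. Lengths are in m, angles in rad, forces in N, time in s.
With the tool pointing down it reaches from about 0.35 to 0.775 m from the base axis. Payload 5.5 kg.
Tool frame: the origin (TCP) lies midway between the tips of the shut fingers; the grasp point (between the pads) lies 19 mm behind it; z points along the fingers, y is the line along which they close (so a half turn about z gives the same grasp; the last joint's range is limited). The gripper opens to 85 mm and grips with 20 to 120 N. Pads are 22 mm wide; open, the fingers measure 114 mm over their backs; the gripper's body (76 mm by 85 mm) begins 54 mm behind the grasp point. The pads swing forward as they close: fully open they stand 13 mm farther back than shut.
Start: joints at [-1.454, 0.313, 0.046, 1.304, 0, 1.431], TCP at [0.146, -0.556, 0.231] pointing down, gripper open.
Joint ranges: [-2.76, 2.76], [-0.86, 1.69], [-1.03, 1.26], [-2.2, 2.34], [-1.47, 1.5], [-3.14, 3.14]. Speed limits (rad/s): [2.57, 2.57, 3.14, 3.14, 3.14, 3.14].

INTERFACE

Orientations are given as a unit quaternion [w, x, y, z].
In Python, from workcell import env gives the robot as it stands.
- The arm moves only by the tool move_arm, never from a script. Its argument "targets" is a list of rows, each a list of 3 entries, a list of its own where there are three numbers: the shift along the tool's x, y, z in mm, then the turn, a rotation vector about the tool's x, y, z in units of 10 degrees (1.0 is 10 degrees), then the closure, from -1 (fully open) to 1 (shut). In form: [[[dx, dy, dz], [ax, ay, az], gripper], ...]. A call has 1 to 5 rows; each row is the pose to reach, as a shift and turn from the pose commanded when the call began, along the tool's axes at that moment; what a row does not reach only later rows make up. A row lasts 1/8 s, in which the tool goes at most 62.5 mm and 10.7 degrees, less where a joint would pass 70% of its speed; a pose out of reach is approached as far as the arm can. A call with a gripper value outside its range is refused whole. The fingers move at their own pace and stop on an object; "squeeze" is the grip in N (left out, the last holds). Time passes only in rows, so rows that repeat a pose let the fingers close. It gives the time, the measured TCP pose, the force, the opening and the grip force at its end, in the units of the state.
- env.get_state(): the state, without advancing time (a new reading comes with each control period).
- env.read_camera(name): name is "scene" or "side" or "wrist"; returns a dict with "pixels" (420x560x3 uint8, red, green, blue), "fovy" (degrees; the focal length in pixels is half the picture's height over the tangent of half this angle, whatever the lens; pixels are square), "cx", "cy" (the principal point, pixels), "extrinsics" (4x4, takes a point from world to camera coordinates); the wrist camera has in their place "mount" (4x4, takes a point from camera to tool coordinates, whose origin is the TCP and whose axes are the flange's). Camera axes: x right, y up, looking along -z (the intrinsics and any distortion apply to the point x, -y, -z); pixel columns grow to the right and rows downward; lengths in m; the calibration is good to about 2 mm. A picture is of the moment at which its call begins: read the wrist's pose just before it. There is no depth.
- env.hand_in(): hands the job in; it is judged then, once.
Trained networks look in a picture, given as the dict that the camera call returned (one of the last four; its "shot" number tells which), for a name from the list of things; names that differ only in an ending like _2 or _b are one class to them, and where a whole thing is asked for, a point or a joint stands for the part that bears it (a point fixed in the world has none). Each returns a list of dicts, best first, with "confidence" (0 to 1); they miss things now and then, are a little off and sometimes report something else, mostly with a low value. They report only what shows in the picture. A call takes as long as a camera call. They do not tell look-alikes from the thing itself.
- env.spot_in(thing, picture): "centre" ([x, y, z] in m, in world coordinates, good to about 4 mm: the middle of the surface that is visible of it).
- env.regions_of(thing, picture): "mask" (420x560 bool, what is visible of it).
- env.landmark_of(thing, picture): "centre" ([x, y, z] in m, in world coordinates, good to about 4 mm: a listed point, or the origin of a listed thing).
The state is a dict: "clock": time; "joint_pos": joint angles; "qvel": joint speeds; "tau": joint torques, N m; "tcp_pos": TCP position; "orientation": TCP orientation; "wrist_force": force on the tool from outside, world axes, zero at the start; "ft_torque": the same for the moment, N m; "finger_gap": finger opening in m; "grip_force": force on a finger pad.
Only numpy, scipy, OpenCV 4.12 (cv2) and the standard library are available. Lean on these libraries where they do the work, as an engineer would, in place of code of your own. Each camera call takes 0.05 s, during which the arm holds its last target. There are 200 camera calls.

TASK

Pick up the large four-hole cover plate by its grip rib and hold it level and still about 1 cm above the open lamp house, turned so that all four of its holes line up over the four threaded holes, ready for a colleague to start the screws. Do not let the cover touch the lamp house, and leave the smaller two-hole plate, the bottle, the screw dish and the screwdriver where they are. Finish while still holding the cover there: do not set it down or let go.

Things in the scene. Friction and masses are not known exactly. Their poses are not given: they have to be found in the camera images.
- cover: Cover: bare aluminium plate, 130 (x) by 90 (y) by 6 mm, about 0.25 kg, flat on the bench. Origin: centre of its underside, z up. On its middle a black upright grip rib, 50 mm long along x, 12 mm thick in y, top 42 mm above the underside. Four 10 mm through holes in a trapezoid: x = 52, y = +34 and -34 mm (wide end); x = -52, y = -16 and +16 mm (narrow end): fits only one way round.
- hole1 (a point): Centre of the cover's hole at its x = 52, y = 34 mm, at the underside of the plate; axes as the cover's.
- hole3 (a point): Centre of the cover's hole at its x = -52, y = -16 mm (diagonally opposite hole1), at the underside of the plate; axes as the cover's.
- lamp_house: Lamp house: white box fixed to the bench, open-topped, its grey rim flange 150 (x) by 110 (y) mm with a 71 by 47 mm opening, a glass lamp inside below it. Origin: centre of its underside, z up; flange top 90 mm above. Four 6 mm threaded holes in the cover's trapezoid, same x and y. Aligned when the cover's x and y axes point as the lamp house's and its origin is above this origin.
- thread1 (a point): Mouth of the threaded hole at the lamp house's x = 52, y = 34 mm, on the flange's top face (90 mm above the bench); belongs under hole1; axes as the lamp house's.
- thread3 (a point): Mouth of the threaded hole at the lamp house's x = -52, y = -16 mm, on the flange's top face; belongs under hole3; axes as the lamp house's.
- small_cover: Bystander: a smaller aluminium plate, 95 by 66 by 6 mm, with only two holes and a 36 mm long black rib, flat on the bench. It and the cover may lie in either of two places. Origin: centre of its underside.
- solvent_bottle: Bystander: glass bottle with a blue cap, 84 mm across, 170 mm tall, standing. Origin: centre of its underside.
- screw_dish: Bystander: round steel dish, 76 mm across, 18 mm high, with four screws in it. Origin: centre of its underside.
- screwdriver: Bystander: screwdriver, 180 mm long, lying on the bench. Its long axis is its x.
There are look-alikes about, which are no part of the job. What is shaped like the cover but pink is not meant.

How it is judged:
By the outcome, as a careful person would: the job done as asked, in the order asked, and still so for the second after the job is handed in, while the arm keeps its last pose, push and grip.
It also fails if it takes over 38 s, if anything falls off the work surface, if the arm or the gripper's body presses on something with over 40 N, if the wrist force passes 120 N, or if a joint passes its speed limit or range.

## Working session

There is one attempt and no reset: what is moved stays moved. The work goes in short steps, Python scripts to look and compute and a tool call to move; the robot and the scene stay as the last step left them, time stands still between calls to the robot, and variables do not carry over. Pictures are saved under pics/ and viewed, at most 10 in all, crops included, and the job is handed in when it is done.

Besides the shell and the picture viewer there is one more tool, called after "Call:" in YAML: its name, and indented under it one key for each argument. move_arm: Moves the arm, as the interface text tells. Its arguments: {"type":"object","properties":{"targets":{"type":"array","items":{"type":"array"}},"squeeze":{"type":"number"}},"required":["targets"]}

```bash
mkdir -p pics
cat > h.py <<'E'
import numpy as np, cv2
from scipy.spatial.transform import Rotation as R
from workcell import env
def save(p,n): cv2.imwrite(f'pics/{n}.png',cv2.cvtColor(p['pixels'],cv2.COLOR_RGB2BGR))
def tool():
    s=env.get_state(); T=np.eye(4); q=s['orientation']
    T[:3,:3]=R.from_quat([q[1],q[2],q[3],q[0]]).as_matrix(); T[:3,3]=s['tcp_pos']; return T
E
python3 - <<'E'
from h import *
print(env.get_state())
for c in ('scene','side'):
    p=env.read_camera(c); save(p,c)
    print(c,{k:v for k,v in p.items() if k not in('pixels',)})
    for t in ['cover','hole1','hole3','lamp_house','thread1','thread3','small_cover','solvent_bottle','screw_dish','screwdriver']:
        print(t,[(np.round(d['centre'],4).tolist(),round(d['confidence'],2)) for d in env.landmark_of(t,p)][:4])
E
python3 -c "
import cv2,numpy as np
a=cv2.imread('pics/scene.png');b=cv2.imread('pics/side.png')
"
```

```text
{'clock': 0.0, 'joint_pos': array([-1.45358451e+00,  3.14032754e-01,  4.49569484e-02,  1.30361675e+00,
        2.47248681e-05,  1.43120819e+00]), 'qvel': array([ 1.65187015e-03, -9.02304474e-05,  5.17225954e-04, -5.71127880e-04,
       -2.26740044e-03,  5.01849494e-04]), 'tau': array([-2.75249258e-03, -4.80628073e+01,  2.98531759e+01,  1.90891419e-02,
       -3.90704108e-04,  2.91028215e-06]), 'tcp_pos': array([ 0.14598454, -0.5556135 ,  0.23038148]), 'orientation': array([-9.47915985e-04,  9.91767597e-01,  1.28047388e-01,  2.29690792e-05]), 'wrist_force': array([ 0.01332027, -0.31642667, -0.48440112]), 'ft_torque': array([-0.0036802 ,  0.01456269, -0.01480273]), 'grip_force': 0.0, 'finger_gap': 0.08542702441650758}
scene {'fovy': 45.88856484960551, 'cx': 275.869994275264, 'cy': 219.81352195351414, 'extrinsics': array([[ 0.64549839,  0.76369104, -0.01038325, -0.40509377],
       [-0.64284387,  0.5505946 ,  0.53253859,  0.29762195],
       [ 0.41241191, -0.337078  ,  0.84634203, -1.61201378],
       [ 0.        ,  0.        ,  0.        ,  1.        ]]), 'shot': 1}
cover [([0.4933, -0
[... 1277 characters left out ...]
587, -0.0001], 0.78), ([0.6308, -0.3893, 0.0033], 0.73), ([0.5525, -0.3209, -0.0013], 0.6)]
hole3 [([0.4374, -0.3357, -0.0004], 0.78), ([0.7192, -0.4587, -0.0001], 0.78), ([0.6308, -0.3893, 0.0033], 0.73), ([0.5525, -0.3209, -0.0013], 0.6)]
lamp_house [([0.5875, 0.2656, 0.0019], 0.9)]
thread1 [([0.5294, 0.2756, 0.0902], 0.79), ([0.6436, 0.2777, 0.0919], 0.57), ([0.3831, 0.5287, 0.0038], 0.21)]
thread3 [([0.5294, 0.2756, 0.0902], 0.79), ([0.6436, 0.2777, 0.0919], 0.57), ([0.3831, 0.5287, 0.0038], 0.21)]
small_cover [([0.4908, -0.1046, 0.0015], 0.87)]
solvent_bottle [([0.3873, 0.5295, 0.0008], 0.68)]
screw_dish [([0.7526, -0.0611, 0.0021], 0.71)]
screwdriver [([0.7164, -0.2228, 0.0028], 0.41)]
```

View pics/scene.png

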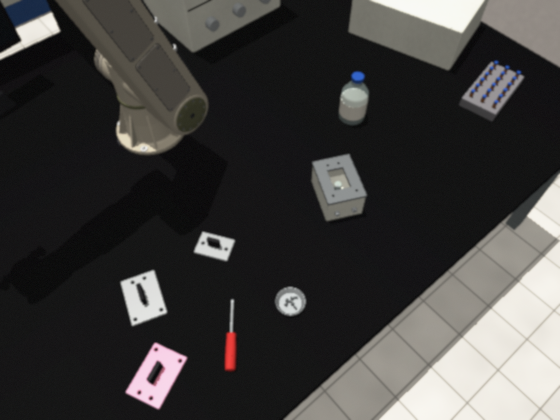

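View pics/side.png

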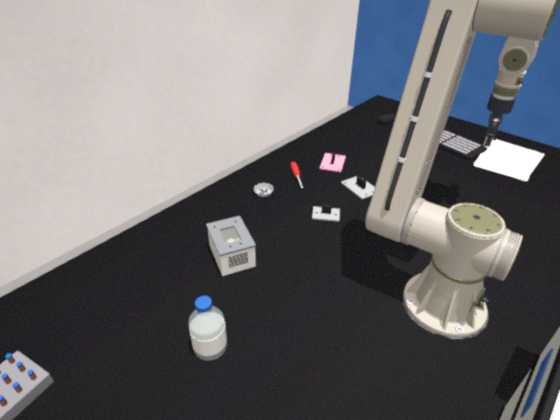

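Scene: the cover is at px (143,298), the pink look-alike at (157,375), the small plate at (215,246) and the lamp house at (338,187). The side view agrees. Moving above the cover.

Call:
move_arm:
  targets:
    - [[60, -18, -10], [0, 0, 0], -1]
    - [[120, -36, -20], [0, 0, 0], -1]
    - [[180, -55, -30], [0, 0, 0], -1]
    - [[240, -74, -40], [0, 0, 0], -1]
    - [[300, -92, -40], [0, 0, 0], -1]

```text
clock: 1.72
tcp_pos: [0.4109, -0.3925, 0.2725]
orientation: [0.001, 0.992, 0.128, 0.001]
wrist_force: [0.0, -1.5, -0.5]
finger_gap: 0.0852
grip_force: 0.0
```

Call:
move_arm:
  targets:
    - [[50, -16, 0], [0, 0, 0], -1]
    - [[88, -32, 0], [0, 0, 0], -1]
    - [[88, -32, 0], [0, 0, 0], -1]
    - [[88, -32, 0], [0, 0, 0], -1]

```text
clock: 2.22
tcp_pos: [0.4858, -0.34, 0.2711]
orientation: [0.0, 0.992, 0.128, -0.0]
wrist_force: [-0.7, 0.0, -0.4]
finger_gap: 0.0852
grip_force: 0.0
```

Run:
```python
from h import *
T=tool(); p=env.read_camera('wrist'); save(p,'w1')
print(T,{k:v for k,v in p.items() if k!='pixels'})
for t in ['cover','hole1','small_cover']:
    print(t,[(np.round(d['centre'],4).tolist(),round(d['confidence'],2)) for d in env.landmark_of(t,p)][:6])
```

```text
[[ 9.67088638e-01  2.54439221e-01 -4.98807421e-04  4.85849002e-01]
 [ 2.54439159e-01 -9.67088766e-01 -1.83618882e-04 -3.40045979e-01]
 [-5.29110899e-04  5.06595934e-05 -9.99999859e-01  2.71141774e-01]
 [ 0.00000000e+00  0.00000000e+00  0.00000000e+00  1.00000000e+00]] {'fovy': 58.031619823185764, 'cx': 274.9121738055075, 'cy': 212.7203814577163, 'mount': array([[ 2.64091630e-04,  9.55157467e-01,  2.96098200e-01,
         7.53089832e-02],
       [ 9.99999951e-01, -3.01716393e-04,  8.13751916e-05,
         7.39001925e-04],
       [ 1.67063803e-04,  2.96098164e-01, -9.55157500e-01,
        -1.43029528e-01],
       [ 0.00000000e+00,  0.00000000e+00,  0.00000000e+00,
         1.00000000e+00]]), 'shot': 3}
cover [([0.4881, -0.3338, 0.0003], 0.71)]
hole1 [([0.5503, -0.3189, 0.0012], 0.85), ([0.6319, -0.3892, 0.0018], 0.71), ([0.4369, -0.3429, 0.0016], 0.64)]
small_cover [([0.4888, -0.1037, -0.0001], 0.64)]
```

View pics/w1.png

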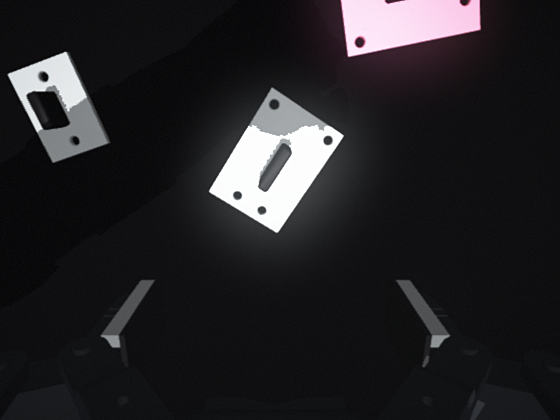

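Wrist view: the cover is at (275,160). Its wide-end holes are at (274,104) and (328,140), the narrow ones at (237,195) and (262,210), so cover +x points up-right in the picture. I'll fit its pose from these.

```bash
cat >> h.py <<'E'
H=np.array([[52,34],[52,-34],[-52,-16],[-52,16]])/1000
def refine(p,px,r=9,dark=True):
    g=cv2.cvtColor(p['pixels'],cv2.COLOR_RGB2GRAY).astype(float); out=[]
    for u,v in px:
        u,v=int(round(u)),int(round(v)); w=g[v-r:v+r+1,u-r:u+r+1]
        w=w if dark else 255-w
        t=(np.median(w)+w.min())/2; m=(w<t).astype(np.uint8)
        n,l,s,c=cv2.connectedComponentsWithStats(m)
        i=l[r,r] or 1+np.argmax(s[1:,4]); 
        wt=np.where(l==i,np.median(w)-w,0); yy,xx=np.mgrid[-r:r+1,-r:r+1]
        out.append([u+(wt*xx).sum()/wt.sum(),v+(wt*yy).sum()/wt.sum()])
    return np.array(out)
def camT(p,T=None):
    return T@p['mount'] if 'mount' in p else np.linalg.inv(p['extrinsics'])
def foc(p): return 210/np.tan(np.radians(p['fovy'])/2)
def toplane(p,C,px,z):
    px=np.asarray(px,float); f=foc(p)
    d=np.c_[(px[:,0]-p['cx'])/f,-(px[:,1]-p['cy'])/f,-np.ones(len(px))]@C[:3,:3].T
    return C[:3,3]+d*((z-C[2,3])/d[:,2])[:,None]
def fit(P,M=H):
    P=P[:,:2]; a=P-P.mean(0); b=M-M.mean(0)
    th=np.arctan2((b[:,0]*a[:,1]-b[:,1]*a[:,0]).sum(),(a*b).sum())
    c,s=np.cos(th),np.sin(th); Rm=np.array([[c,-s],[s,c]])
    t=P.mean(0)-Rm@M.mean(0); res=P-(M@Rm.T+t)
    return t,np.degrees(th),1000*res
E
python3 - <<'E'
from h import *
T=tool(); p=env.read_camera('wrist')
px=refine(p,[(274,104),(328,140),(262,210),(237,195)]); print(px)
print(fit(toplane(p,camT(p,T),px,0.006)))
p=env.read_camera('scene')
print(np.degrees(np.arctan2(T[1,0],T[0,0])))
E
```

```text
[[273.00445682 103.29270195]
 [326.82911762 139.0259621 ]
 [260.95545024 209.21263823]
 [236.52911545 194.34978843]]
(array([ 0.49014367, -0.33903381]), np.float64(-17.896279652361514), array([[ 0.01143144, -0.01578195],
       [-0.02279571,  0.04530696],
       [-0.02437303, -0.02514155],
       [ 0.0357373 , -0.00438347]]))
14.603728915355976
```

Run:
```python
import cv2,numpy as np
a=cv2.imread('pics/scene.png')[145:225,300:380];b=cv2.imread('pics/side.png')[205:285,195:275]
cv2.imwrite('pics/c.png',cv2.resize(np.hstack([a,b]),None,fx=5,fy=5,interpolation=cv2.INTER_CUBIC))
```

```text
(no output)
```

View pics/c.png

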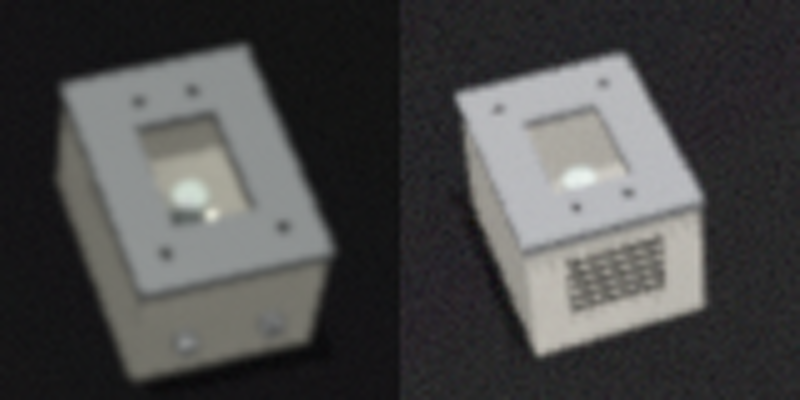

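Crop: the lamp house's wide-end holes are at scene px (356.6,190.4) and (333.2,195.6), the narrow ones at (327.8,165.2) and (338.4,163.2). In the side view they are at (214.6,226.6), (235.4,221.6), (240.6,243.4) and (230.2,246.4).

Run:
```python
from h import *
for c,px in (('scene',[(356.6,190.4),(333.2,195.6),(327.8,165.2),(338.4,163.2)]),('side',[(214.6,226.6),(235.4,221.6),(240.6,243.4),(230.2,246.4)])):
    p=env.read_camera(c); px=refine(p,px,4); print(px.round(1))
    print(fit(toplane(p,camT(p),px,0.09)))
# sanity: cover pose seen by scene
T=tool(); Y=np.radians(-17.9); Rt=np.array([[np.cos(Y),-np.sin(Y)],[np.sin(Y),np.cos(Y)]])
P=np.c_[H@Rt.T+[.4901,-.3390],np.full(4,.006)]
p=env.read_camera('scene');X=p['extrinsics']@np.c_[P,np.ones(4)].T; f=foc(p)
px=np.c_[p['cx']-f*X[0]/X[2],p['cy']+f*X[1]/X[2]]; q=refine(p,px,4)
print(px.round(1),q.round(1)); print(fit(toplane(p,camT(p),q,.006)))
d=np.array([.4901,-.339])-T[:2,3]; print('tool shift',T[:2,:2].T@d*1000, T[2,3])
```

```text
[[356.1 190. ]
 [332.6 195.2]
 [327.4 164.8]
 [337.9 162.6]]
(array([0.58385094, 0.26673257]), np.float64(-25.71650155804846), array([[-0.19988798, -0.17635041],
       [ 0.26133424,  0.0754955 ],
       [ 0.0500355 ,  0.48714612],
       [-0.11148176, -0.38629122]]))
[[214.4 226.4]
 [235.3 221.2]
 [240.4 243. ]
 [229.6 246. ]]
(array([0.58554141, 0.26708207]), np.float64(-25.706672021867803), array([[-0.18337111, -0.01978981],
       [-0.10383887,  0.0695808 ],
       [ 0.03368079, -0.76995136],
       [ 0.25352919,  0.72016037]]))
[[160.2 309.7]
 [134.2 319.4]
 [131.5 282.3]
 [143.3 278.1]] [[161.  309.5]
 [134.9 318.9]
 [132.3 282. ]
 [144.  277.7]]
(array([ 0.49046121, -0.33697201]), np.float64(-18.037003535368726), array([[ 0.38822312, -0.01902716],
       [-0.23538278,  0.1329776 ],
       [ 0.10410862, -0.06481407],
       [-0.25694896, -0.04913637]]))
tool shift [ 4.77868689 -0.36506743] 0.27135619567491975
```

Call:
move_arm:
  targets:
    - [[23, -51, 0], [0, 0, -1], -1]
    - [[46, -102, 0], [0, 0, -2], -1]
    - [[68, -153, 0], [0, 0, -3], -1]
    - [[91, -204, 0], [0, 0, -4], -1]
    - [[114, -255, 0], [0, 0, -5], -1]

```text
clock: 3.3
tcp_pos: [0.5316, -0.0629, 0.2715]
orientation: [0.0, 0.843, 0.537, 0.0]
wrist_force: [-0.2, -1.2, -0.4]
finger_gap: 0.0856
grip_force: 0.0
```

Call:
move_arm:
  targets:
    - [[54, -16, 0], [0, 0, -1], -1]
    - [[108, -31, 0], [0, 0, -2], -1]
    - [[161, -47, 0], [0, 0, -3], -1]
    - [[215, -62, 0], [0, 0, -4], -1]
    - [[268, -78, 0], [0, 0, -5], -1]

```text
clock: 3.92
tcp_pos: [0.5757, 0.2129, 0.2714]
orientation: [0.0, 0.537, 0.844, 0.0]
wrist_force: [0.6, 0.0, -0.0]
finger_gap: 0.0852
grip_force: 0.0
```

Call:
move_arm:
  targets:
    - [[23, 15, 0], [0, 0, -1], -1]
    - [[46, 31, 0], [0, 0, -2], -1]
    - [[46, 31, 0], [0, 0, -3], -1]
    - [[46, 31, 0], [0, 0, -3.97], -1]
    - [[46, 31, 0], [0, 0, -3.97], -1]

```text
clock: 4.55
tcp_pos: [0.5844, 0.266, 0.2711]
orientation: [-0.0, 0.222, 0.975, -0.0]
wrist_force: [0.7, -0.1, 0.1]
finger_gap: 0.0853
grip_force: 0.0
```

```bash
cat >> h.py <<'E'
def project(p,C,P):
    X=np.linalg.inv(C)@np.c_[P,np.ones(len(P))].T; f=foc(p)
    return np.c_[p['cx']-f*X[0]/X[2],p['cy']+f*X[1]/X[2]]
def pts(t,deg,z):
    a=np.radians(deg); Rm=np.array([[np.cos(a),-np.sin(a)],[np.sin(a),np.cos(a)]])
    return np.c_[H@Rm.T+t,np.full(4,z)]
E
python3 - <<'E'
from h import *
T=tool(); p=env.read_camera('wrist'); save(p,'w2'); s=env.get_state()
print(T[:3,3],np.degrees(np.arctan2(T[1,0],T[0,0])),s['joint_pos'],abs(s['qvel']).max(),s['clock'])
C=camT(p,T); px=project(p,C,pts([.585,.267],-25.7,.09)); q=refine(p,px,8); print(px.round(),q.round(1)); r=fit(toplane(p,C,q,.09)); print(r)
np.savez('lamp.npz',T=T,q=q)
E
```

```text
[0.58444863 0.26597468 0.27112417] 154.30784403502855 [ 3.02018305e-01  4.46815820e-01  3.38599865e-01  1.46272891e+00
 -1.15264892e-04  7.51939137e-01] 0.003528892709341949 4.6
[[314. 241.]
 [240. 241.]
 [258. 125.]
 [296. 125.]] [[311.5 241.6]
 [237.6 241.4]
 [255.3 125.6]
 [293.6 125.6]]
(array([0.58464779, 0.26466701]), np.float64(-25.679083723606063), array([[ 0.03954519, -0.06442456],
       [-0.05557754,  0.13150947],
       [ 0.01412817, -0.03786776],
       [ 0.00190418, -0.02921714]]))
```

View pics/w2.png

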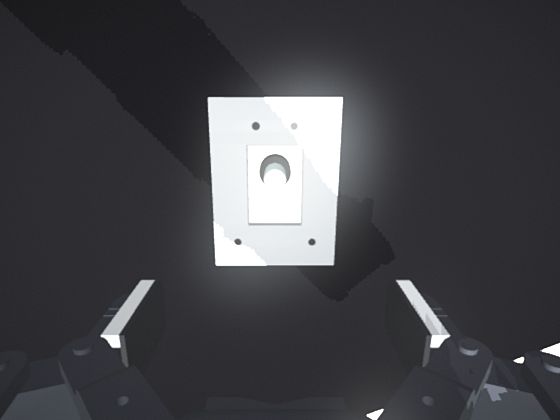

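Wrist view: the flange is clear, with threads at (311,242), (238,241), (255,126) and (294,126), so the lamp pose is (0.5846, 0.2647, -25.7°). Returning to the cover in the flipped orientation.

Call:
move_arm:
  targets:
    - [[-17, -56, 0], [0, 0, -0.4], -1]
    - [[-34, -112, 0], [0, 0, -0.78], -1]
    - [[-51, -168, 0], [0, 0, -0.78], -1]
    - [[-68, -224, 0], [0, 0, -0.78], -1]
    - [[-85, -280, 0], [0, 0, -0.78], -1]

```text
clock: 5.22
tcp_pos: [0.5396, -0.0252, 0.2715]
orientation: [0.0, 0.156, 0.988, -0.0]
wrist_force: [1.7, -0.5, 0.1]
finger_gap: 0.0858
grip_force: 0.0
```

Run:
```python
from h import *
T=tool(); print(T[:3,3]); Tc=T.copy(); 
a=np.radians(154.3); x=np.array([np.cos(a),np.sin(a)]); y=np.array([x[1],-x[0]])
cmd=np.array([.5844,.266])+x*-.085+y*-.280; print('cmd',cmd)
a=np.radians(162.1); x=np.array([np.cos(a),np.sin(a)]); y=np.array([x[1],-x[0]]); d=np.array([.4901,-.339])-cmd; print(d@x*1000,d@y*1000)
```

```text
[ 0.53963405 -0.02521873  0.27152521]
cmd [ 0.539567   -0.02316259]
-50.00219532458477 -315.7531244166618
```

Call:
move_arm:
  targets:
    - [[-9, -54, 0], [0, 0, 0], -1]
    - [[-18, -110, 0], [0, 0, 0], -1]
    - [[-27, -166, 0], [0, 0, 0], -1]
    - [[-36, -222, 0], [0, 0, 0], -1]
    - [[-44, -277, 0], [0, 0, 0], -1]

```text
clock: 5.85
tcp_pos: [0.4968, -0.3025, 0.2715]
orientation: [0.0, 0.156, 0.988, -0.0]
wrist_force: [0.7, -0.1, 0.1]
finger_gap: 0.0857
grip_force: 0.0
```

Call:
move_arm:
  targets:
    - [[-6, -39, 40], [0, 0, 0], -1]
    - [[-6, -39, 80], [0, 0, 0], -1]
    - [[-6, -39, 80], [0, 0, 0], -1]
    - [[-6, -39, 80], [0, 0, 0], -1]

```text
clock: 6.35
tcp_pos: [0.4917, -0.3396, 0.1929]
orientation: [0.001, 0.155, 0.988, -0.0]
wrist_force: [0.1, -0.9, 1.1]
finger_gap: 0.085
grip_force: 0.0
```

Run:
```python
from h import *
T=tool(); p=env.read_camera('wrist'); save(p,'w3'); s=env.get_state()
print(T[:3,3],np.degrees(np.arctan2(T[1,0],T[0,0])),s['joint_pos'],abs(s['qvel']).max(),s['clock'])
C=camT(p,T); px=project(p,C,pts([.4901,-.339],-17.9,.006)); q=refine(p,px,14); print(px.round(),q.round(1)); r=fit(toplane(p,C,q,.006)); print(r)
print('shift',T[:2,:2].T@(r[0]-T[:2,3])*1000)
```

```text
[ 0.49170767 -0.33957083  0.19285181] 162.1641383323905 [-7.38269063e-01  3.67817375e-01  3.10985609e-02  1.23088077e+00
 -2.54730254e-05 -4.27663161e-01] 0.008039861065187002 6.4
[[312. 237.]
 [239. 237.]
 [257. 122.]
 [295. 122.]] [[312.1 235.8]
 [239.4 235.8]
 [257.1 121.6]
 [294.8 121.6]]
(array([ 0.48959923, -0.33891267]), np.float64(-17.893512901514097), array([[-0.31806375, -0.08324842],
       [-0.18708963,  0.23792209],
       [ 0.24735057, -0.08854208],
       [ 0.25780282, -0.06613159]]))
shift [ 2.20869093 -0.01927572]
```

View pics/w3.png

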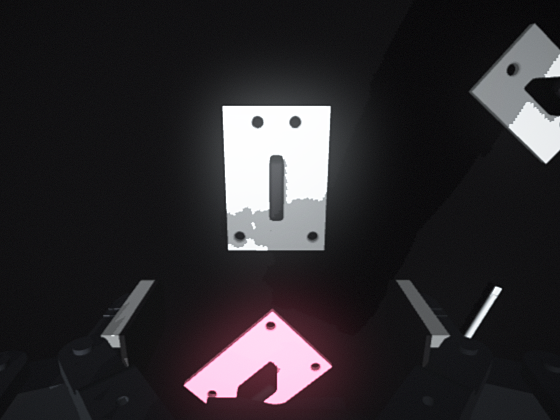

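Wrist view: the cover is centred and square to the fingers, with the rib at (277,188), and the pink plate is clear below. Descending and gripping.

Call:
move_arm:
  targets:
    - [[2, 0, 50], [0, 0, 0], -1]
    - [[2, 0, 100], [0, 0, 0], -1]
    - [[2, 0, 150], [0, 0, 0], -1]
    - [[2, 0, 175], [0, 0, 0], -1]
    - [[2, 0, 182], [0, 0, 0], -1]

```text
clock: 7.02
tcp_pos: [0.4899, -0.3385, 0.0094]
orientation: [0.0, 0.154, 0.988, -0.0]
wrist_force: [-1.1, 0.1, 0.7]
finger_gap: 0.085
grip_force: 0.0
```

Call:
move_arm:
  targets:
    - [[0, 0, 0], [0, 0, 0], 1]
    - [[0, 0, 0], [0, 0, 0], 1]
    - [[0, 0, 0], [0, 0, 0], 1]
    - [[0, 0, 0], [0, 0, 0], 1]
    - [[0, 0, 0], [0, 0, 0], 1]
  squeeze: 70

```text
clock: 7.65
tcp_pos: [0.4898, -0.3394, 0.0102]
orientation: [0.001, 0.155, 0.988, -0.0]
wrist_force: [-0.5, -0.1, 5.6]
finger_gap: 0.0107
grip_force: 69.3
```

Call:
move_arm:
  targets:
    - [[0, 0, -10], [0, 0, 0], 1]
    - [[0, 0, -40], [0, 0, 0], 1]
    - [[0, 0, -90], [0, 0, 0], 1]
    - [[0, 0, -140], [0, 0, 0], 1]
    - [[0, 0, -190], [0, 0, 0], 1]

```text
clock: 8.28
tcp_pos: [0.4888, -0.3384, 0.2008]
orientation: [-0.0, 0.155, 0.988, 0.0]
wrist_force: [0.6, -1.6, -2.9]
finger_gap: 0.011
grip_force: 68.2
```

Call:
move_arm:
  targets:
    - [[0, 0, 0], [0, 0, 0], 1]
    - [[0, 0, 0], [0, 0, 0], 1]

```text
clock: 8.52
tcp_pos: [0.4889, -0.3385, 0.1986]
orientation: [-0.0, 0.155, 0.988, 0.0]
wrist_force: [-1.0, 0.4, -3.3]
finger_gap: 0.0108
grip_force: 68.5
```

Run:
```python
from h import *
T=tool(); p=env.read_camera('wrist'); save(p,'w4'); s=env.get_state()
print(T[:3,3],np.degrees(np.arctan2(T[1,0],T[0,0])),T[:3,2],s['wrist_force'],s['ft_torque'],s['clock'],s['finger_gap'])
C=camT(p,T); z=T[2,3]-.0042; px=project(p,C,pts(T[:2,3],-17.9,z)); q=refine(p,px,16); print(px.round(),q.round(1)); r=fit(toplane(p,C,q,z)); print(r)
d=np.array([.5846,.2647])-r[0];print('world',d,'tool',T[:2,:2].T@d*1000)
```

```text
[ 0.48888938 -0.33845082  0.19862702] 162.21148241019034 [-8.56800791e-04  6.68272415e-04 -9.99999410e-01] [-1.1643956   0.49516794 -2.28936268] [-0.00512282  0.00266201  0.00173569] 8.575 0.01101195992772892
[[348. 379.]
 [204. 379.]
 [236. 158.]
 [318. 159.]] [[363.4 386. ]
 [202.5 369.5]
 [234.2 158.2]
 [315.5 158.2]]
(array([ 0.48898995, -0.3371423 ]), np.float64(-17.32520713373111), array([[ 6.22583976,  3.82784869],
       [-5.63366908, -0.54411711],
       [-0.36018034, -1.46000647],
       [-0.23199034, -1.82372511]]))
world [0.09561005 0.6018423 ] tool [ 92.82648295 602.27782314]
```

View pics/w4.png

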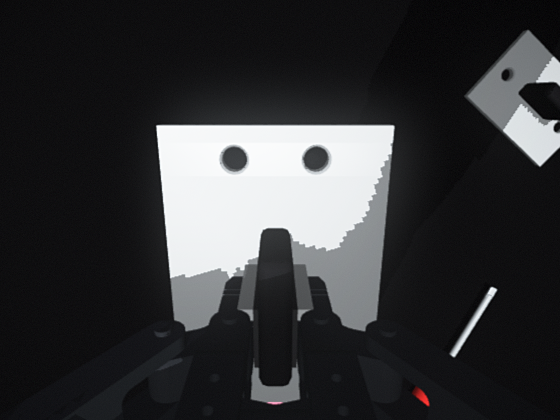

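Held level: narrow holes at (234,158) and (316,158), wide end hidden behind the gripper. I'll fit the held pose from those holes and the plate edges.

```bash
cat >> h.py <<'E'
from scipy.optimize import least_squares
def held(p,holes,rows=range(140,305,5),cols=range(185,370,8)):
    "pose of the cover's top-face centre in tool frame (x,y,z,rotvec after diag(-1,1,-1))"
    g=cv2.GaussianBlur(cv2.cvtColor(p['pixels'],cv2.COLOR_RGB2GRAY),(3,3),0).astype(float)
    def step(a,i0,i1):
        d=np.abs(np.diff(a[i0:i1])); k=d.argmax(); lo=max(k-2,0); w=d[lo:k+3]; return i0+lo+.5+(w*np.arange(len(w))).sum()/w.sum()
    L=np.array([[step(g[v],135,195),v] for v in rows]); Rr=np.array([[step(g[v],360,420),v] for v in rows])
    Tp=np.array([[u,step(g[:,u],105,145)] for u in cols])
    q=refine(p,holes,19); f=foc(p); M=p['mount']
    def loc(px,x):
        A=R.from_rotvec(x[3:]).as_matrix()@np.diag([-1.,1,-1])
        d=np.c_[(px[:,0]-p['cx'])/f,-(px[:,1]-p['cy'])/f,-np.ones(len(px))]@M[:3,:3].T
        o=A.T@(M[:3,3]-x[:3]); d=d@A
        return (o+d*(-o[2]/d[:,2])[:,None])[:,:2]*1000
    def res(x):
        r=[((loc(q,x)-H[2:]*1000)*5).ravel()]
        for P,k,val in ((L,1,-45),(Rr,1,45),(Tp,0,-65)):
            r.append(loc(P,x)[:,k]-val)
        return np.concatenate(r)
    s=1 if loc(q,np.array([0,0,-.004,0,0,0]))[0,1]<0 else -1
    so=least_squares(res,[0,0,-.004,0,0,0],loss='soft_l1',x_scale=[.001]*3+[.01]*3)
    return so.x,so.fun,q,s
E
python3 - <<'E'
from h import *
T=tool(); p=env.read_camera('wrist')
x,f,q,s=held(p,[(234,158),(316,158)]); print(s,q.round(1),(x[:3]*1000).round(2),np.degrees(x[3:]).round(2)); print(np.abs(f).max(),f[:4].round(2),np.sqrt((f**2).mean()))
c=T[:2,:2]@x[:2]+T[:2,3]; d=np.array([.5846,.2647])-c; print(c,'tool',T[:2,:2].T@d*1000)
E
```

```text
1 [[234.  158.3]
 [315.5 158.2]] [ 0.04 -0.77  3.47] [-0.02 -0.45 -0.06]
0.812999698266248 [-0.42  0.81 -0.43 -0.79] 0.17249274550856952
[ 0.48818831 -0.33881095] tool [ 92.60831139 604.1055345 ]
```

Call:
move_arm:
  targets:
    - [[6, 38, 0], [0, 0, 0.2], 1]
    - [[14, 92, 0], [0, 0, 0.4], 1]
    - [[22, 146, 0], [0, 0, 0.6], 1]
    - [[30, 200, 0], [0, 0, 0.8], 1]
    - [[39, 254, 0], [0, 0, 0.8], 1]

```text
clock: 9.25
tcp_pos: [0.5288, -0.0831, 0.1974]
orientation: [-0.002, 0.223, 0.975, 0.0]
wrist_force: [1.0, -0.4, -2.1]
finger_gap: 0.0109
grip_force: 68.6
```

Run:
```python
from h import *
T=tool(); print(T[:3,3],np.degrees(np.arctan2(T[1,0],T[0,0])))
# commanded position from start-of-call target approx measured
a=np.radians(162.2); x=np.array([np.cos(a),np.sin(a)]); y=np.array([x[1],-x[0]])
rem=x*.0536+y*.3501
print(T[:2,:2].T@rem*1000)
```

```text
[ 0.52883124 -0.08311973  0.1973549 ] 154.17664521023994
[101.94061065 339.19177696]
```

Call:
move_arm:
  targets:
    - [[16, 54, 0], [0, 0, 0], 1]
    - [[33, 110, 0], [0, 0, 0], 1]
    - [[50, 166, 0], [0, 0, 0], 1]
    - [[66, 220, 0], [0, 0, 0], 1]
    - [[82, 273, 0], [0, 0, 0], 1]

```text
clock: 9.88
tcp_pos: [0.5738, 0.1981, 0.1972]
orientation: [-0.001, 0.223, 0.975, -0.001]
wrist_force: [1.1, -0.4, -2.7]
finger_gap: 0.0108
grip_force: 68.6
```

Call:
move_arm:
  targets:
    - [[13, 44, 0], [0, 0, 0], 1]
    - [[20, 66, 0], [0, 0, 0], 1]
    - [[20, 66, 25], [0, 0, 0], 1]
    - [[20, 66, 50], [0, 0, 0], 1]
    - [[20, 66, 50], [0, 0, 0], 1]

```text
clock: 10.5
tcp_pos: [0.5825, 0.2638, 0.1449]
orientation: [-0.004, 0.223, 0.975, -0.002]
wrist_force: [-0.6, -0.0, -2.6]
finger_gap: 0.0109
grip_force: 68.7
```

Call:
move_arm:
  targets:
    - [[0, 0, 0], [0, 0, 0], 1]
    - [[0, 0, 0], [0, 0, 0], 1]

```text
clock: 10.75
tcp_pos: [0.5862, 0.2646, 0.1503]
orientation: [0.001, 0.223, 0.975, 0.0]
wrist_force: [0.4, 0.4, -2.1]
finger_gap: 0.0107
grip_force: 68.7
```

```bash
cat > look.py <<'E'
from h import *
import sys
T=tool(); p=env.read_camera('wrist'); save(p,sys.argv[1]); s=env.get_state()
print(T[:3,3],np.degrees(np.arctan2(T[1,0],T[0,0])),'tilt',T[:3,2],s['clock'])
x,f,q,_=held(p,[(234,158),(316,158)]); print(q.round(1),(x[:3]*1000).round(2),np.degrees(x[3:]).round(2),np.sqrt((f**2).mean()))
c=T[:2,:2]@x[:2]+T[:2,3]; d=np.array([.5846,.2647])-c; print(c,'tool shift',T[:2,:2].T@d*1000)
yaw=np.degrees(np.arctan2(T[1,0],T[0,0]))-180-np.degrees(x[5]); print('yaw',yaw,'turn tool z deg',yaw+25.68)
for c in('scene','side'):
    p=env.read_camera(c); save(p,c+sys.argv[1])
    for t in('cover','hole1','hole3'): print(c,t,[(np.round(d['centre'],4).tolist(),round(d['confidence'],2)) for d in env.landmark_of(t,p)][:4])
a=cv2.imread(f'pics/scene{sys.argv[1]}.png')[125:225,290:390];b=cv2.imread(f'pics/side{sys.argv[1]}.png')[185:285,185:285]
cv2.imwrite(f'pics/c{sys.argv[1]}.png',cv2.resize(np.hstack([a,b]),None,fx=4,fy=4,interpolation=cv2.INTER_CUBIC))
E
python3 look.py w5
```

```text
[0.58615641 0.26458516 0.1503252 ] 154.1987873725119 tilt [ 1.70745899e-03  4.34928314e-04 -9.99998448e-01] 10.8
[[229.4 164.4]
 [316.5 162.9]] [-0.58 -2.22  2.38] [-6.69  0.74 -0.09] 1.472629368219282
[0.585717   0.26233678] tool shift [2.03423234 1.64145948]
yaw -25.70632898647538 turn tool z deg -0.026328986475380844
scene cover []
scene hole1 [([0.6321, -0.385, -0.0006], 0.96), ([0.6463, 0.2711, 0.1419], 0.92), ([0.5341, 0.2731, 0.1362], 0.81), ([0.7174, -0.461, -0.001], 0.57)]
scene hole3 [([0.6321, -0.385, -0.0006], 0.96), ([0.6463, 0.2711, 0.1419], 0.92), ([0.5341, 0.2731, 0.1362], 0.81), ([0.7174, -0.461, -0.001], 0.57)]
side cover [([0.5848, 0.2664, 0.1374], 0.73), ([0.6794, -0.4163, -0.0043], 0.69)]
side hole1 [([0.6496, 0.2708, 0.1417], 0.95), ([0.5322, 0.2742, 0.1429], 0.89), ([0.6298, -0.39, 0.002], 0.76), ([0.7181, -0.457, 0.0012], 0.72)]
side hole3 [([0.6496, 0.2708, 0.1417], 0.95), ([0.5322, 0.2742, 0.1429], 0.89), ([0.6298, -0.39, 0.002], 0.76), ([0.7181, -0.457, 0.0012], 0.72)]
```

View pics/cw5.png

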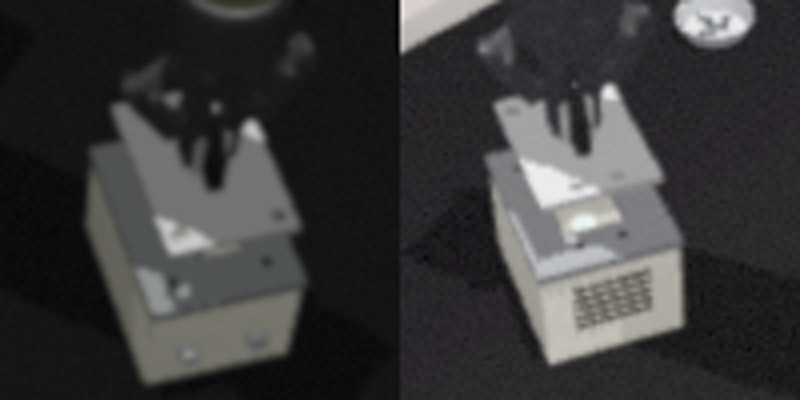

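Crop: the cover is above the lamp house, correctly oriented with the narrow end towards the narrow end. Lowering slowly with a small correction.

Call:
move_arm:
  targets:
    - [[1.4, 0.2, 10], [0, 0, 0], 1]
    - [[1.4, 0.2, 20], [0, 0, 0], 1]
    - [[1.4, 0.2, 28], [0, 0, 0], 1]
    - [[1.4, 0.2, 33], [0, 0, 0], 1]
    - [[1.4, 0.2, 33], [0, 0, 0], 1]

```text
clock: 11.82
tcp_pos: [0.5839, 0.2652, 0.1155]
orientation: [-0.0, 0.223, 0.975, -0.0]
wrist_force: [-0.3, -0.0, -2.3]
finger_gap: 0.0111
grip_force: 68.8
```

Call:
move_arm:
  targets:
    - [[0, 0, 0], [0, 0, 0], 1]
    - [[0, 0, 0], [0, 0, 0], 1]
    - [[0, 0, 0], [0, 0, 0], 1]

```text
clock: 12.2
tcp_pos: [0.5845, 0.2654, 0.1166]
orientation: [0.0, 0.223, 0.975, 0.0]
wrist_force: [0.4, 0.3, -2.9]
finger_gap: 0.0109
grip_force: 68.8
```

```bash
python3 look.py w6
python3 - <<'E'
import cv2,numpy as np
a=cv2.imread('pics/w6.png'); g=cv2.resize(a[130:190,205:345],None,fx=5,fy=5,interpolation=cv2.INTER_CUBIC)
w=cv2.resize(a[90:300,130:430],None,fx=7/3,fy=7/3)[:290]
b=cv2.imread('pics/w6.png')
cv2.imwrite('pics/v6.png',np.vstack([g,w]))
E
```

```text
[0.5844548  0.26540869 0.11657191] 154.21588084992123 tilt [ 6.11699324e-04  1.11999907e-04 -9.99999807e-01] 12.25
[[237.9 153.1]
 [311.6 152.7]] [ 0.68 -0.59 -4.93] [ 0.09 -0.73 -0.05] 2.6575810298594984
[0.58358911 0.26517598] tool shift [-1.11729115  0.01112745]
yaw -25.733838282064767 turn tool z deg -0.05383828206476693
scene cover [([0.6818, -0.4159, 0.0028], 0.94), ([0.5852, 0.2677, 0.1099], 0.91)]
scene hole1 [([0.647, 0.2714, 0.1096], 0.93), ([0.6298, -0.3905, -0.0003], 0.86), ([0.7173, -0.4612, 0.0004], 0.74), ([0.5316, 0.2732, 0.1035], 0.58)]
scene hole3 [([0.647, 0.2714, 0.1096], 0.93), ([0.6298, -0.3905, -0.0003], 0.86), ([0.7173, -0.4612, 0.0004], 0.74), ([0.5316, 0.2732, 0.1035], 0.58)]
side cover [([0.5819, 0.2681, 0.1078], 0.9), ([0.6809, -0.4166, -0.0014], 0.7)]
side hole1 [([0.5301, 0.2761, 0.1039], 0.84), ([0.6479, 0.271, 0.1077], 0.8), ([0.6277, -0.3882, 0.001], 0.73), ([0.719, -0.4589, -0.0007], 0.68)]
side hole3 [([0.5301, 0.2761, 0.1039], 0.84), ([0.6479, 0.271, 0.1077], 0.8), ([0.6277, -0.3882, 0.001], 0.73), ([0.719, -0.4589, -0.0007], 0.68)]
```

View pics/v6.png

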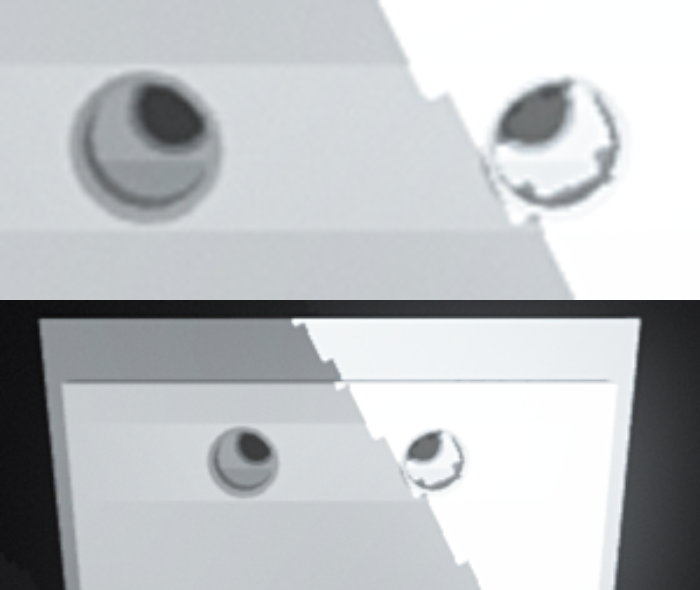

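Crop: the threaded mouths show through both narrow holes, at about (238.5,152.4) and (311.2,152.0), with hole rims centred at about (234.1,158.8) and (315.5,158.8). I'll compute the offset from these.

Run:
```python
from h import *
T=tool(); p=env.read_camera('wrist'); C=camT(p,T)
zt=T[2,3]-.0102+.006
h=toplane(p,C,[(234.1,158.8),(315.5,158.8)],zt); h0=toplane(p,C,[(234.0,158.3),(315.5,158.2)],zt)
for t in ([(238.5,152.4),(311.2,152.0)],[(237.9,153.1),(311.6,152.7)]):
    t=toplane(p,C,t,.09)
    for a in(h,h0): print((T[:2,:2].T@(t-a)[:,:2].T).T.round(5)*1000, np.linalg.norm(t[0]-t[1]),np.linalg.norm(a[0]-a[1]))
# where threads (lamp pose from earlier) should appear now
print(project(p,C,pts([.5846,.2647],-25.68,.09))[2:])
# scene/side: visible holes of cover vs. lamp measured in the same camera
for c,l in(('scene',(.58385,.26673)),('side',(.58554,.26708))):
    q=env.read_camera(c); D=camT(q); px=project(q,D,pts(np.add(l,0),-25.7,zt)); r=refine(q,px,3)
    print(c,((toplane(q,D,r,zt)-toplane(q,D,px,zt))[:,:2]@T[:2,:2]*1000).round(1).tolist(),(r-px).round(1).tolist())
```

```text
[[-0.67 -0.32]
 [-0.49  0.35]] 0.03241348428543744 0.03173842679954766
[[-0.86 -0.29]
 [-0.73  0.36]] 0.03241348428543744 0.031763743849549796
[[-0.98 -0.6 ]
 [-0.8   0.54]] 0.03287729412794078 0.03173842679954766
[[-1.18 -0.57]
 [-1.04  0.55]] 0.03287729412794078 0.031763743849549796
[[239.53495    151.66440201]
 [311.34195069 151.54404193]]
scene [[-0.7, -0.7], [2.8, 3.0], [-4.4, -2.7], [7.5, 3.3]] [[-0.2, 0.3], [0.7, -1.1], [-0.4, 1.4], [0.3, -2.2]]
side [[-9.3, -11.9], [-7.9, 1.3], [2.6, -0.9], [-8.8, -5.6]] [[2.9, -2.7], [-1.2, -1.3], [0.6, 0.5], [1.0, -2.4]]
```

The offset is within about 0.5 mm. Final nudge, and down to a 1 cm gap.

Call:
move_arm:
  targets:
    - [[-0.4, 0, 2], [0, 0, 0], 1]
    - [[-0.4, 0, 4], [0, 0, 0], 1]
    - [[-0.4, 0, 6], [0, 0, 0], 1]
    - [[-0.4, 0, 6], [0, 0, 0], 1]
    - [[-0.4, 0, 6], [0, 0, 0], 1]

```text
clock: 13.42
tcp_pos: [0.5846, 0.2651, 0.1102]
orientation: [0.0, 0.223, 0.975, -0.0]
wrist_force: [0.9, 0.2, -3.3]
finger_gap: 0.0107
grip_force: 68.8
```

Call:
move_arm:
  targets:
    - [[0, 0, 0], [0, 0, 0], 1]
    - [[0, 0, 0], [0, 0, 0], 1]
    - [[0, 0, 0], [0, 0, 0], 1]
    - [[0, 0, 0], [0, 0, 0], 1]

```text
clock: 13.92
tcp_pos: [0.5846, 0.2651, 0.1102]
orientation: [0.0, 0.223, 0.975, -0.0]
wrist_force: [0.5, -0.2, -2.0]
finger_gap: 0.0109
grip_force: 68.8
```

```bash
python3 look.py w7
python3 - <<'E'
from h import *
T=tool(); p=env.read_camera('wrist'); save(p,'w7'); s=env.get_state(); print(s['qvel'].round(4),s['grip_force'])
print(project(p,camT(p,T),pts([.5846,.2647],-25.68,.09))[2:])
a=cv2.imread('pics/w7.png'); g=cv2.resize(a[130:190,205:345],None,fx=5,fy=5,interpolation=cv2.INTER_CUBIC)
b=cv2.resize(cv2.imread('pics/sidew7.png')[190:280,180:290],None,fx=3.18,fy=3.18,interpolation=cv2.INTER_CUBIC)
c=cv2.resize(cv2.imread('pics/scenew7.png')[130:220,290:400],None,fx=3.18,fy=3.18,interpolation=cv2.INTER_CUBIC)
cv2.imwrite('pics/v7.png',np.vstack([g,np.hstack([b,c])[:,:700]]))
E
```

```text
[0.58460159 0.26513852 0.11022627] 154.21049871329345 tilt [-1.87252807e-05 -8.37964027e-05 -9.99999996e-01] 13.975
[[237.4 153.9]
 [312.9 153.3]] [  1.04  -0.47 -10.11] [ 0.05 -0.73 -0.06] 2.814982864612758
[0.5834554  0.26516798] tool shift [-1.23419881  0.07660662]
yaw -25.730301483108477 turn tool z deg -0.05030148310847693
scene cover [([0.5847, 0.2651, 0.103], 0.81), ([0.6819, -0.419, 0.0031], 0.58)]
scene hole1 [([0.6297, -0.3846, -0.0026], 0.94), ([0.6451, 0.2738, 0.099], 0.86), ([0.5346, 0.2735, 0.0958], 0.8), ([0.6452, 0.2734, 0.089], 0.75)]
scene hole3 [([0.6297, -0.3846, -0.0026], 0.94), ([0.6451, 0.2738, 0.099], 0.86), ([0.5346, 0.2735, 0.0958], 0.8), ([0.6452, 0.2734, 0.089], 0.75)]
side cover [([0.5807, 0.2652, 0.1011], 0.69), ([0.6798, -0.4152, -0.0013], 0.66)]
side hole1 [([0.6478, 0.2709, 0.1005], 0.89), ([0.6284, -0.3909, 0.002], 0.85), ([0.7222, -0.4593, 0.0019], 0.82), ([0.5339, 0.273, 0.1012], 0.72)]
side hole3 [([0.6478, 0.2709, 0.1005], 0.89), ([0.6284, -0.3909, 0.002], 0.85), ([0.7222, -0.4593, 0.0019], 0.82), ([0.5339, 0.273, 0.1012], 0.72)]
[ 0.0014 -0.0022  0.001   0.0025 -0.0007 -0.0012] 68.83281469345093
[[238.25807519 152.79339758]
 [312.63544208 152.67372976]]
```

View pics/v7.png

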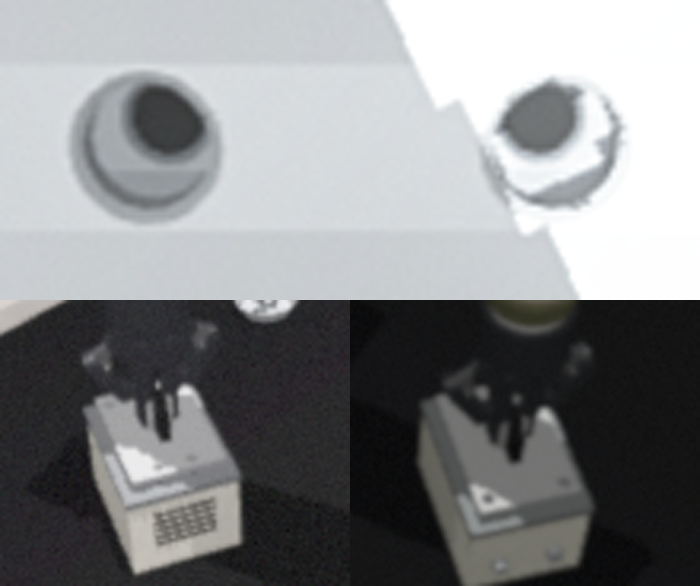

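Run:
```python
from h import *
T=tool(); p=env.read_camera('wrist'); C=camT(p,T); zt=T[2,3]-.0042
t=toplane(p,C,[(238.4,153.6),(312.4,153.2)],.09)
for h in ([(234.1,158.8),(315.5,158.8)],[(234.0,158.3),(315.5,158.2)]):
    print(((t-toplane(p,C,h,zt))[:,:2]@T[:2,:2]*1000).round(2))
```

```text
[[-0.33  0.19]
 [-0.15  0.31]]
[[-0.52  0.23]
 [-0.39  0.32]]
```

All within 0.5 mm, level and still, about 1 cm above the flange. Handing in.

```bash
python3 -c "
from workcell import env
print(env.hand_in())"
```

```text
the job is handed in; nothing more can be done
None
```

The job is handed in with the arm still gripping the four-hole cover by its rib, level and still about 1 cm above the lamp house; the two narrow-end holes measured within about 0.5 mm of their threads, the wide-end pair (hidden by the gripper) follows from the fitted pose, and I touched nothing else.

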